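# Swap the left- and right-hand hinge brackets back into their own trays

### The job

The hinge brackets have been put away the wrong way about: the two left-hand brackets lie in the orange tray and their two mirror-image right-hand ones in the blue tray. Change them over, parking a bracket by itself on the black foam pad to make room, so that in the end both left-hand brackets lie flat in the blue tray and both right-hand ones in the orange tray, one to each compartment and lengthwise in it. Do not shift or knock over the glue bottle or the upright dark red cell.

Things in the scene. Friction and masses are not known exactly. Their poses are not given: they have to be found in the camera images.
- left_1_grip (a point): left-hand bracket 1 of 2: white foot 84x46x6 mm, on it along x a web 10 thick, 48 high in all (full height for 44 mm), and left of the web near the +x end at (31, 14) a dark 16 mm barrel with brass pin, 37 high; mirror image of the other hand: barrel end away from you, barrel is left of web. Point: mid-web, 32 mm above the underside; pinch the web here across y. z up. 55-115 g.
- left_2_grip (a point): left-hand bracket 2 of 2: white foot 84x46x6 mm, on it along x a web 10 thick, 48 high in all (full height for 44 mm), and left of the web near the +x end at (31, 14) a dark 16 mm barrel with brass pin, 37 high; mirror image of the other hand: barrel end away from you, barrel is left of web. Point: mid-web, 32 mm above the underside; pinch the web here across y. z up. 55-115 g.
- right_1_grip (a point): right-hand bracket 1 of 2: white foot 84x46x6 mm, on it along x a web 10 thick, 48 high in all (full height for 44 mm), and right of the web near the +x end at (31, -14) a dark 16 mm barrel with brass pin, 37 high; mirror image of the other hand: barrel end away from you, barrel is right of web. Point: mid-web, 32 mm above the underside; pinch the web here across y. z up. 55-115 g.
- right_2_grip (a point): right-hand bracket 2 of 2: white foot 84x46x6 mm, on it along x a web 10 thick, 48 high in all (full height for 44 mm), and right of the web near the +x end at (31, -14) a dark 16 mm barrel with brass pin, 37 high; mirror image of the other hand: barrel end away from you, barrel is right of web. Point: mid-web, 32 mm above the underside; pinch the web here across y. z up. 55-115 g.
- blue_tray: Blue tray for left-hand brackets, fixed, 220 (x) x 76 x 12 mm high, walls and floor 4 mm; a cross wall makes two compartments, 104x68 mm inside, centred 54 mm from the middle along +x and -x. Each takes one bracket lying flat, web along the tray's x, either way round. At the start it holds the two right-hand brackets. Origin: middle of the underside; z up.
- orange_tray: Orange tray for right-hand brackets, fixed, 220 (x) x 76 x 12 mm high, walls and floor 4 mm; a cross wall makes two compartments, 104x68 mm inside, centred 54 mm from the middle along +x and -x. Each takes one bracket lying flat, web along the tray's x, either way round. At the start it holds the two left-hand brackets. Origin: middle of the underside; z up.
- spare_pad: Black foam pad, 140 (x) x 110 (y) x 6 mm, fixed flat on the bench and empty at the start: the free spot. It bears like a firm surface. Origin: middle of the underside, so its top is 6 mm above it; z up.
- glue: Small white glue bottle with a red nozzle, loose, standing upright behind the trays, about 38 mm across and 108 mm high; leave it alone. Origin: middle of the underside.
- red_cell: Dark red round battery cell, loose, standing on end in front of the trays, 18 mm across and 66 mm high; leave it alone. Origin: middle of the underside.
Not all that is in view belongs to the job. What is shaped like the part that bears left_2_grip but purple is not meant.

How it is judged:
By the outcome, as a careful person would: the job done as asked, in the order asked, and still so for the second after the job is handed in, with the robot touching nothing.
It also fails if it takes over 101 s, if anything falls off the work surface, if the arm or the gripper's body presses on something with over 40 N, if the wrist force passes 120 N, or if a joint passes its speed limit or range.

### The arm

A 6-joint arm with a two-finger parallel gripper is mounted at the origin on a cart in front of the work surface, level with it; the furniture and walls round the work are solid. World frame = base frame: x ahead of the robot, y to its left, z up, the work surface at z = 0. Lengths are in m, angles in degrees, forces in N, time in s.
With the tool pointing down it reaches from about 0.25 to 0.8 m from the base axis. Payload 8.5 kg.
Tool frame: the origin (TCP) lies at the very end of the fingers, on their centre line; the grasp point (between the pads) lies 19 mm behind it; z points along the fingers, y is the line along which they close (so a half turn about z gives the same grasp; the last joint's range is limited). The gripper opens to 85 mm and grips with 20 to 120 N. Pads are 22 mm wide; open, the fingers measure 114 mm over their backs; the gripper's body (76 mm by 85 mm) begins 54 mm behind the grasp point. The pads swing forward as they close: fully open they stand 13 mm farther back than shut.
Start: joints at [69.557, 13.648, -0.773, 75.585, 0, 90], TCP at [0.183, 0.492, 0.231] pointing down, gripper open.
Joint ranges: [-152.45, 152.45], [-59.26, 108.67], [-65.41, 83.53], [-104.44, 129.93], [-82.83, 76.93], [-180, 180]. Speed limits (degrees/s): [127.2, 127.2, 159.86, 180, 180, 180].

### API

Orientations are given as a 3x3 rotation matrix whose columns are the frame's x, y, z axes.
In Python, from workcell import telemetry, optics, workorder gives the robot as it stands.
- The arm moves only by the tool move_arm, never from a script. Its argument "commands" is a list of rows, each an object with "offset": the shift along the tool's x, y, z in cm, a list of three; "spin": the turn about the tool's z in rad; "fingers": the opening, from -1 (shut) to 1 (fully open), so that 0 is half open. A call has 1 to 10 rows; each row is the pose to reach, as a shift and turn from the pose commanded when the call began, along the tool's axes at that moment; what a row does not reach only later rows make up. A row lasts 1/8 s, in which the tool goes at most 62.5 mm and 10.7 degrees, less where a joint would pass 70% of its speed; a pose out of reach is approached as far as the arm can. A call with a gripper value outside its range is refused whole. The fingers move at their own pace and stop on an object; "newtons" is the grip in N (left out, the last holds). Time passes only in rows, so rows that repeat a pose let the fingers close. It gives the time, the measured TCP pose, the force, the opening and the grip force at its end, in the units of the state.
- telemetry.get_obs(): the state, without advancing time (a new reading comes with each control period).
- optics.read_camera(name): name is "scene" or "side" or "wrist"; returns a dict with "image" (400x640x3 uint8, blue, green, red), "fx", "fy", "cx", "cy" (pixels), "extrinsics" (4x4, takes a point from camera to world coordinates). Camera axes: x right, y up, looking along -z (the intrinsics and any distortion apply to the point x, -y, -z); pixel columns grow to the right and rows downward; lengths in m; the calibration is good to about 2 mm. A picture is of the moment at which its call begins. There is no depth.
- workorder.finish_job(): hands the job in; it is judged then, once.
The state is a dict: "clock": time; "joint_positions": joint angles; "joint_vel": joint speeds; "joint_efforts": joint torques, N m; "ee_pos": TCP position; "eef_rot": TCP orientation; "force": force on the tool from outside, world axes, zero at the start; "wrist_torque": the same for the moment, N m; "opening": finger opening in m; "finger_force": force on a finger pad.
Only numpy, scipy, OpenCV 4.12 (cv2) and the standard library are available. Lean on these libraries where they do the work, as an engineer would, in place of code of your own. Each camera call takes 0.05 s, during which the arm holds its last target. There are 200 camera calls.

## Working session

There is one attempt and no reset: what is moved stays moved. The work goes in short steps, Python scripts to look and compute and a tool call to move; the robot and the scene stay as the last step left them, time stands still between calls to the robot, and variables do not carry over. Pictures are saved under pics/ and viewed, at most 14 in all, crops included, and the job is handed in when it is done.

Besides the shell and the picture viewer there is one more tool, called after "Emit:" as name([rows], argument=value, ...), one row to a line, values as JSON. move_arm: Moves the arm, as the interface text tells. Its arguments: {"type":"object","properties":{"commands":{"type":"array"},"newtons":{"type":"number"}},"required":["commands"]}

```bash
mkdir -p pics; ls; python3 - <<'E'
from workcell import telemetry, optics
import cv2,numpy as np
np.set_printoptions(precision=4,suppress=True)
print(telemetry.get_obs())
for n in("scene","side"):
    c=optics.read_camera(n);cv2.imwrite(f"pics/{n}0.png",c["image"]);np.savez(f"{n}0.npz",**{k:v for k,v in c.items()})
    print(n,c["fx"],c["fy"],c["cx"],c["cy"],c.keys());print(c["extrinsics"])
E
```

```text
pics
{'clock': 0.0, 'joint_positions': array([69.5562, 13.6811, -0.817 , 75.5846, -0.0003, 89.9995]), 'joint_vel': array([ 0.0026, -0.0138, -0.0189, -0.0534,  0.0136, -0.0113]), 'joint_efforts': array([  0.0012, -53.8776,  34.6439,   0.0182,   0.0003,   0.    ]), 'ee_pos': array([0.1832, 0.4915, 0.2307]), 'eef_rot': array([[-0.937 ,  0.3493, -0.0005],
       [ 0.3493,  0.937 , -0.0014],
       [-0.    , -0.0014, -1.    ]]), 'force': array([-0.8714,  0.0003, -1.0639]), 'wrist_torque': array([ 0.0475, -0.0353, -0.0284]), 'finger_force': 0.0, 'opening': 0.08527835213054816}
scene 379.7255281138985 379.7255281138985 318.84753815928246 206.3692261267517 dict_keys(['image', 'fx', 'fy', 'cx', 'cy', 'extrinsics'])
[[ 0.5719  0.354  -0.7401 -0.0937]
 [-0.8201  0.2253 -0.526  -0.4372]
 [-0.0195  0.9077  0.4191  0.4165]
 [ 0.      0.      0.      1.    ]]
side 390.7222090881491 390.7222090881491 325.8176702057515 193.26791014181586 dict_keys(['image', 'fx', 'fy', 'cx', 'cy', 'extrinsics'])
[[-0.9321  0.1983 -0.303   0.218 ]
 [-0.361  -0.4445  0.8198  0.8701]
 [ 0.0279  0.8735  0.4859  0.5417]
 [ 0.      0.      0.      1.    ]]
```

View pics/scene0.png

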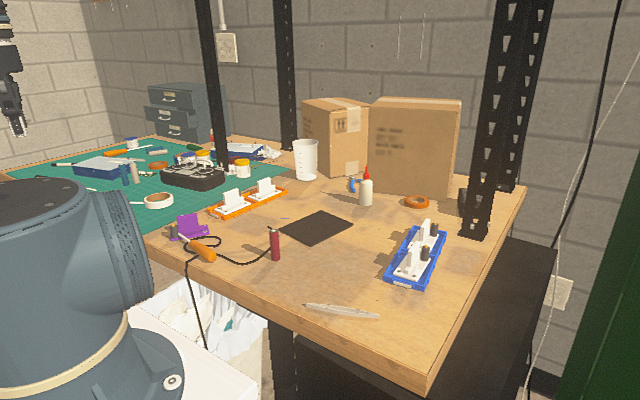

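View pics/side0.png

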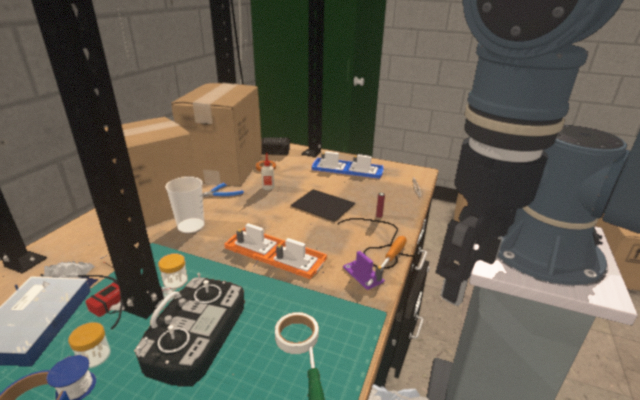

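Scene view: orange tray at (247,203) with two white brackets, blue tray at (416,257), pad (317,228), red cell (275,244), glue (366,188), purple decoy (190,227). The side view shows the same: orange (275,253), blue (347,165), pad (323,205).

```bash
cat > h.py <<'E'
import cv2,numpy as np
np.set_printoptions(precision=4,suppress=True)
def ray(c,uv,z):
    uv=np.atleast_2d(np.asarray(uv,float)); E=c["extrinsics"]
    d=np.c_[(uv[:,0]-c["cx"])/c["fx"],-(uv[:,1]-c["cy"])/c["fy"],-np.ones(len(uv))]@E[:3,:3].T
    o=E[:3,3]; return o+d*((z-o[2])/d[:,2])[:,None]
def proj(c,P):
    E=c["extrinsics"]; q=(np.atleast_2d(P)-E[:3,3])@E[:3,:3]
    return np.c_[c["cx"]+c["fx"]*q[:,0]/-q[:,2],c["cy"]-c["fy"]*q[:,1]/-q[:,2]]
def mask(im,lo,hi,roi=None):
    m=cv2.inRange(cv2.cvtColor(im,cv2.COLOR_BGR2HSV),lo,hi)
    if roi: k=np.zeros_like(m);x0,y0,x1,y1=roi;k[y0:y1,x0:x1]=1;m*=k
    return m
def blobs(m,amin=30):
    cs,_=cv2.findContours(m,cv2.RETR_EXTERNAL,cv2.CHAIN_APPROX_NONE)
    return sorted([c for c in cs if cv2.contourArea(c)>=amin],key=cv2.contourArea,reverse=True)
def rect(P):
    (cx,cy),(w,h),a=cv2.minAreaRect((P[:,:2]*1000).astype(np.float32))
    if w<h:w,h,a=h,w,a+90
    return np.array([cx,cy,w,h,(a+90)%180-90])
E
python3 - <<'E'
from h import *
R={"scene":{"orange":((5,160,120),(16,255,255),(195,170,300,225)),"blue":((105,150,80),(125,255,255),(375,215,455,300)),"pad":((0,0,0),(180,255,70),(275,205,358,250)),"cell":((0,0,0),(0,0,0),None)},
"side":{"orange":((3,160,120),(16,255,255),(215,220,335,285)),"blue":((105,150,80),(125,255,255),(300,145,390,185)),"pad":((0,0,0),(180,255,70),(285,185,360,225))}}
for n in R:
    c=dict(np.load(n+"0.npz"))
    for k,(lo,hi,roi) in R[n].items():
        b=blobs(mask(c["image"],lo,hi,roi),10)
        if not b: continue
        p=np.vstack(b).reshape(-1,2)
        print(n,k,len(p),rect(ray(c,p,.006 if k=="pad" else .010)))
s=dict(np.load("scene0.npz"));d=dict(np.load("side0.npz"))
print("cell",ray(s,[[275,261]],0),ray(d,[[379,217]],0))
print("glue",ray(s,[[365,206]],0),ray(d,[[267,187]],0))
print("purple",ray(s,[[190,238]],0),ray(d,[[365,285]],0),"cup",ray(d,[[189,230]],0))
E
```

```text
scene orange 226 [557.1105 252.521  232.7659  96.5627  -5.316 ]
scene blue 186 [ 551.2962 -220.8187  223.6138   76.95      8.0962]
side orange 324 [560.6355 261.9921 229.8465  87.7316  -5.7814]
side blue 73 [ 549.2172 -216.6055  215.4503   75.7488    8.1976]
side pad 121 [537.0971  26.1055 131.5805 103.1521 -10.1645]
cell [[0.3803 0.0104 0.    ]] [[0.384 0.018 0.   ]]
glue [[ 0.7083 -0.0148  0.    ]] [[ 0.7259 -0.0088  0.    ]]
purple [[0.347  0.2331 0.    ]] [[0.3462 0.2786 0.    ]] cup [[0.7905 0.2593 0.    ]]
```

```bash
cat >> h.py <<'E'
def plan(x,y,z,webdeg,spinout=True):
    "offset (cm) and spin (rad) from the measured pose so that tool y is across a web at webdeg"
    from workcell import telemetry
    o=telemetry.get_obs();R=o["eef_rot"];off=R.T@(np.array([x,y,z])-o["ee_pos"])*100
    cur=np.degrees(np.arctan2(R[1,1],R[0,1])); d=(webdeg+90-cur+90)%180-90
    print("at",o["ee_pos"],"tool y",round(cur,1),"j6",o["joint_positions"][5].round(1),"t",o["clock"],"-> offset",off.round(2),"spin",round(-np.radians(d),3))
E
python3 - <<'E'
from h import *
d=dict(np.load("side0.npz"));s=dict(np.load("scene0.npz"))
print("post",ray(d,[[143,325]],0),ray(s,[[215,165]],0), "scene post r",ray(s,[[470,235]],0))
plan(.52,.25,.27,-5.5)
E
```

```text
post [[0.6769 0.5281 0.    ]] [[0.7292 0.5876 0.    ]] scene post r [[ 0.6976 -0.2837  0.    ]]
at [0.1833 0.4916 0.2307] tool y 69.6 j6 90.0 t 0.1 -> offset [-39.99 -10.88  -3.91] spin -0.261
```

Emit:
move_arm([
  {"offset": [-40, -10.9, -4], "spin": -0.26, "fingers": 1},
  {"offset": [-40, -10.9, -4], "spin": -0.26, "fingers": 1},
  {"offset": [-40, -10.9, -4], "spin": -0.26, "fingers": 1},
  {"offset": [-40, -10.9, -4], "spin": -0.26, "fingers": 1},
  {"offset": [-40, -10.9, -4], "spin": -0.26, "fingers": 1},
  {"offset": [-40, -10.9, -4], "spin": -0.26, "fingers": 1},
  {"offset": [-40, -10.9, -4], "spin": -0.26, "fingers": 1},
  {"offset": [-40, -10.9, -4], "spin": -0.26, "fingers": 1},
  {"offset": [-40, -10.9, -4], "spin": -0.26, "fingers": 1},
  {"offset": [-40, -10.9, -4], "spin": -0.26, "fingers": 1},
])

```text
clock: 1.35
ee_pos: [0.5192, 0.2507, 0.2712]
eef_rot: [[-0.995, 0.095, -0.001], [0.095, 0.995, -0.0], [0.001, -0.0, -1.0]]
force: [0.3, -0.7, -0.4]
opening: 0.085
finger_force: 0.0
```

```bash
python3 - <<'E'
from h import *
from workcell import optics
c=optics.read_camera("wrist");cv2.imwrite("pics/w1.png",c["image"]);np.savez("w1.npz",**c);print(c["extrinsics"],c["fx"])
E
```

```text
[[ 0.0958 -0.9548 -0.2815  0.4462]
 [ 0.9954  0.0917  0.0279  0.2574]
 [-0.0008 -0.2829  0.9592  0.414 ]
 [ 0.      0.      0.      1.    ]] 307.83827152801973
```

View pics/w1.png

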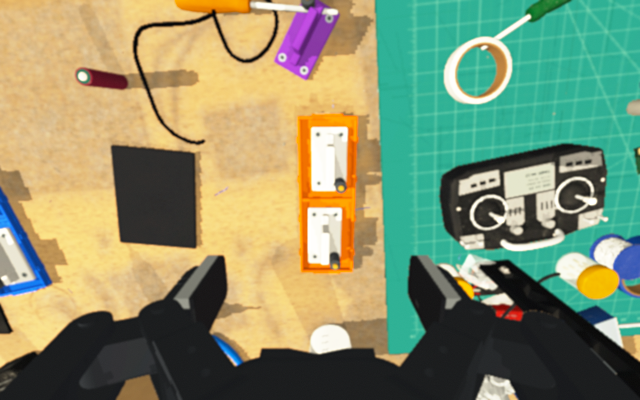

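Wrist view: orange tray (328,193), with two brackets at (329,158) and (324,237), both barrels at the bottom (+x) end and right (+y = left) of the web, so left-handed. Purple decoy at (305,40) lies outside the tray; pad (157,197); red cell (85,76).

```bash
cat >> h.py <<'E'
def feet(c,roi,z=.010):
    m=mask(c["image"],(0,0,150),(180,70,255),roi); m=cv2.morphologyEx(m,cv2.MORPH_OPEN,np.ones((3,3)))
    for b in blobs(m,300):
        p=b.reshape(-1,2); print("foot px",p.mean(0).round(),"rect mm",rect(ray(c,p,z)))
E
python3 - <<'E'
from h import *
c=dict(np.load("w1.npz"))
p=np.vstack(blobs(mask(c["image"],(5,160,120),(20,255,255),(285,105,370,285)),20)).reshape(-1,2)
print("tray",rect(ray(c,p,.011)))
p=blobs(mask(c["image"],(0,0,0),(180,255,75),(105,138,205,255)))[0].reshape(-1,2)
print("pad",rect(ray(c,p,.006)))
feet(c,(300,115,356,272))
cv2.imwrite("pics/w1c.png",cv2.resize(c["image"][0:280,60:380],None,fx=2.4,fy=2.1,interpolation=cv2.INTER_CUBIC))
E
```

```text
tray [560.4861 259.6003 224.7838  81.3264  -5.5578]
pad [538.7003  24.6958 136.5223 107.4979 -11.0381]
foot px [328. 157.] rect mm [507.0697 266.6186  82.7659  46.3179  -5.4952]
foot px [323. 234.] rect mm [615.5042 251.0112  85.4827  45.8562  -5.973 ]
```

View pics/w1c.png

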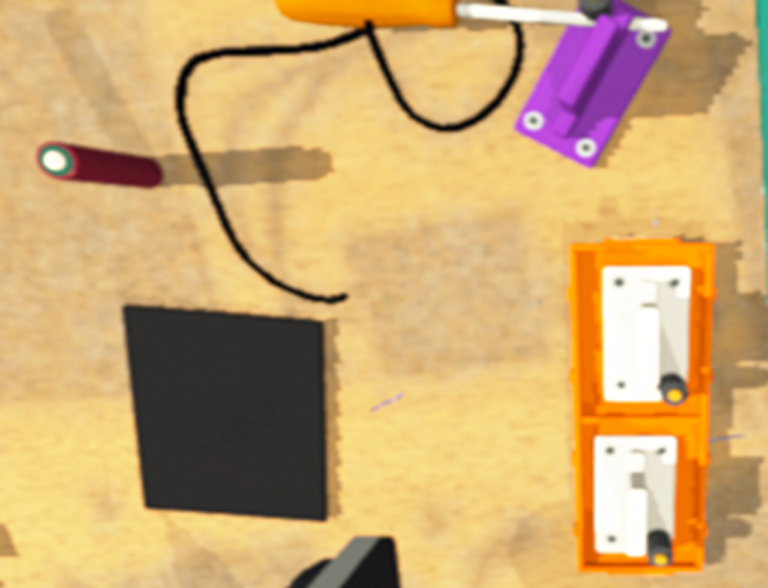

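```bash
python3 - <<'E'
from h import *
plan(.507,.2665,.017,-5.5)
E
```

```text
at [0.5192 0.2508 0.2713] tool y 84.5 j6 31.2 t 1.4 -> offset [ 1.35  1.45 25.43] spin 0.001
```

Emit:
move_arm([
  {"offset": [1.35, 1.45, 5], "spin": 0, "fingers": 1},
  {"offset": [1.35, 1.45, 11], "spin": 0, "fingers": 1},
  {"offset": [1.35, 1.45, 17], "spin": 0, "fingers": 1},
  {"offset": [1.35, 1.45, 22], "spin": 0, "fingers": 1},
  {"offset": [1.35, 1.45, 25.0], "spin": 0, "fingers": 1},
  {"offset": [1.35, 1.45, 25.3], "spin": 0, "fingers": 1},
  {"offset": [1.35, 1.45, 25.4], "spin": 0, "fingers": 1},
  {"offset": [1.35, 1.45, 25.4], "spin": 0, "fingers": -1},
  {"offset": [1.35, 1.45, 25.4], "spin": 0, "fingers": -1},
  {"offset": [1.35, 1.45, 25.4], "spin": 0, "fingers": -1},
], newtons=40)

```text
clock: 2.65
ee_pos: [0.5084, 0.2659, 0.018]
eef_rot: [[-0.995, 0.097, 0.001], [0.097, 0.995, 0.0], [-0.001, 0.001, -1.0]]
force: [1.6, -0.3, 0.8]
opening: 0.0325
finger_force: 0.0
```

Emit:
move_arm([
  {"offset": [0, 0, 0], "spin": 0, "fingers": -1},
  {"offset": [0, 0, 0], "spin": 0, "fingers": -1},
  {"offset": [0, 0, 0], "spin": 0, "fingers": -1},
  {"offset": [0, 0, 0], "spin": 0, "fingers": -1},
])

```text
clock: 3.15
ee_pos: [0.5083, 0.2658, 0.0176]
eef_rot: [[-0.995, 0.097, 0.0], [0.097, 0.995, 0.0], [-0.0, 0.0, -1.0]]
force: [-1.0, -0.6, 5.3]
opening: 0.0096
finger_force: 39.7
```

```bash
python3 - <<'E'
from h import *
plan(.5385,.0255,.019,-11)
E
```

```text
at [0.5083 0.2658 0.0176] tool y 84.5 j6 33.2 t 3.15 -> offset [ -5.33 -23.63  -0.14] spin 0.095
```

Emit:
move_arm([
  {"offset": [0, 0, -4], "spin": 0, "fingers": -1},
  {"offset": [-0.5, -3, -8], "spin": 0, "fingers": -1},
  {"offset": [-2, -9, -8], "spin": 0.05, "fingers": -1},
  {"offset": [-3.5, -15, -8], "spin": 0.095, "fingers": -1},
  {"offset": [-5, -21, -8], "spin": 0.095, "fingers": -1},
  {"offset": [-5.35, -23.6, -6], "spin": 0.095, "fingers": -1},
  {"offset": [-5.35, -23.6, -3], "spin": 0.095, "fingers": -1},
  {"offset": [-5.35, -23.6, -1], "spin": 0.095, "fingers": -1},
  {"offset": [-5.35, -23.6, -0.4], "spin": 0.095, "fingers": -1},
  {"offset": [-5.35, -23.6, -0.25], "spin": 0.095, "fingers": -1},
])

```text
clock: 4.4
ee_pos: [0.5384, 0.0258, 0.0198]
eef_rot: [[-0.982, 0.19, -0.0], [0.19, 0.982, -0.0], [0.0, -0.0, -1.0]]
force: [0.4, 0.7, -1.5]
opening: 0.0092
finger_force: 39.2
```

```bash
python3 - <<'E'
from h import *
plan(.5385,.0255,.0195,-11)
E
```

```text
at [0.5384 0.0258 0.0198] tool y 79.0 j6 13.7 t 4.4 -> offset [-0.01 -0.02  0.03] spin 0.0
```

Emit:
move_arm([
  {"offset": [0, 0, 0], "spin": 0, "fingers": 0.2},
  {"offset": [0, 0, 0], "spin": 0, "fingers": 0.2},
  {"offset": [0, 0, -0.3], "spin": 0, "fingers": 1},
  {"offset": [0, 0, -6], "spin": 0, "fingers": 1},
  {"offset": [0, -2, -12], "spin": 0, "fingers": 1},
  {"offset": [-0.5, -8, -16], "spin": -0.15, "fingers": 1},
  {"offset": [-1, -14, -20], "spin": -0.332, "fingers": 1},
  {"offset": [-1.6, -20, -23], "spin": -0.332, "fingers": 1},
  {"offset": [-1.6, -24, -25], "spin": -0.332, "fingers": 1},
  {"offset": [-1.6, -24, -25], "spin": -0.332, "fingers": 1},
])

```text
clock: 5.65
ee_pos: [0.5084, -0.2163, 0.2722]
eef_rot: [[-0.991, -0.136, 0.003], [-0.136, 0.991, -0.002], [-0.003, -0.003, -1.0]]
force: [-0.3, 0.2, -0.0]
opening: 0.0855
finger_force: 0.0
```

```bash
python3 - <<'E'
from h import *
from workcell import optics
c=optics.read_camera("wrist");cv2.imwrite("pics/w2.png",c["image"]);np.savez("w2.npz",**c);print(c["extrinsics"])
b=blobs(mask(c["image"],(105,150,80),(125,255,255),(200,60,450,320)),20)
if b:print("tray",rect(ray(c,np.vstack(b).reshape(-1,2),.011)))
feet(c,(280,100,380,285))
print(proj(c,[[.55,-.2185,.01]]))
E
```

```text
[[-0.1355 -0.9492 -0.2839  0.4352]
 [ 0.9908 -0.1306 -0.0361 -0.226 ]
 [-0.0028 -0.2862  0.9582  0.4147]
 [ 0.      0.      0.      1.    ]]
tray [ 550.4614 -218.9957  219.9328   76.4857    7.4495]
foot px [309. 161.] rect mm [ 501.1638 -228.4714   85.1333   47.9002    3.5591]
foot px [312. 234.] rect mm [ 603.8685 -211.5054   87.0739   47.8245    6.6957]
[[311.9269 198.4624]]
```

View pics/w2.png

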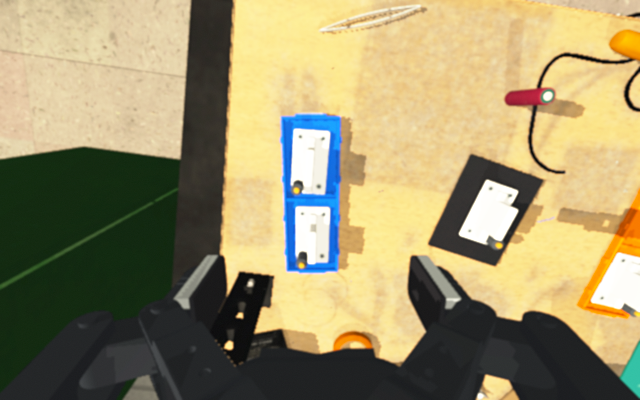

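Wrist view: blue tray (313,195) with right-hand brackets at (310,161) and (312,235), barrels at the bottom (+x) and left in the picture (−y). The left bracket lies flat on the pad at (488,215). A rack post stands at (250,300).

```bash
python3 - <<'E'
from h import *
c=dict(np.load("w2.npz"))
print("post",ray(c,[[272,278],[238,273],[272,290]],0),ray(c,[[272,278]],.1))
plan(.501,-.2285,.017,4.5)
E
```

```text
post [[ 0.6854 -0.2619  0.    ]
 [ 0.684  -0.3136  0.    ]
 [ 0.7061 -0.26    0.    ]] [[ 0.6251 -0.2533  0.1   ]]
at [ 0.5084 -0.2154  0.2714] tool y 97.9 j6 -30.8 t 5.7 -> offset [ 0.96 -1.16 25.44] spin 0.059
```

Emit:
move_arm([
  {"offset": [0.95, -1.15, 5], "spin": 0.06, "fingers": 1},
  {"offset": [0.95, -1.15, 11], "spin": 0.06, "fingers": 1},
  {"offset": [0.95, -1.15, 17], "spin": 0.06, "fingers": 1},
  {"offset": [0.95, -1.15, 22], "spin": 0.06, "fingers": 1},
  {"offset": [0.95, -1.15, 25.0], "spin": 0.06, "fingers": 1},
  {"offset": [0.95, -1.15, 25.3], "spin": 0.06, "fingers": 1},
  {"offset": [0.95, -1.15, 25.4], "spin": 0.06, "fingers": 0},
  {"offset": [0.95, -1.15, 25.4], "spin": 0.06, "fingers": -1},
  {"offset": [0.95, -1.15, 25.4], "spin": 0.06, "fingers": -1},
  {"offset": [0.95, -1.15, 25.4], "spin": 0.06, "fingers": -1},
])

```text
clock: 6.95
ee_pos: [0.501, -0.2259, 0.0165]
eef_rot: [[-0.997, -0.08, 0.001], [-0.08, 0.997, -0.001], [-0.001, -0.001, -1.0]]
force: [0.2, 0.7, 0.7]
opening: 0.0122
finger_force: 0.0
```

Emit:
move_arm([
  {"offset": [0, 0, 0], "spin": 0, "fingers": -1},
  {"offset": [0, 0, 0], "spin": 0, "fingers": -1},
  {"offset": [0, 0, 0], "spin": 0, "fingers": -1},
  {"offset": [0, 0, 0], "spin": 0, "fingers": -1},
])

```text
clock: 7.45
ee_pos: [0.5011, -0.2259, 0.0165]
eef_rot: [[-0.997, -0.08, 0.001], [-0.08, 0.997, -0.001], [-0.001, -0.001, -1.0]]
force: [-0.0, 0.3, 7.4]
opening: 0.0097
finger_force: 40.0
```

```bash
python3 - <<'E'
from h import *
plan(.507,.265,.10,-5.6)
E
```

```text
at [ 0.5011 -0.2259  0.0165] tool y 94.6 j6 -28.9 t 7.45 -> offset [-4.53 48.88 -8.38] spin 0.178
```

Emit:
move_arm([
  {"offset": [0, 0, -5], "spin": 0, "fingers": -1},
  {"offset": [0, 2, -10], "spin": 0, "fingers": -1},
  {"offset": [-0.5, 7, -12], "spin": 0, "fingers": -1},
  {"offset": [-1, 13, -12], "spin": 0.03, "fingers": -1},
  {"offset": [-1.5, 19, -12], "spin": 0.06, "fingers": -1},
  {"offset": [-2, 25, -12], "spin": 0.1, "fingers": -1},
  {"offset": [-3, 31, -12], "spin": 0.14, "fingers": -1},
  {"offset": [-3.5, 37, -12], "spin": 0.178, "fingers": -1},
  {"offset": [-4, 43, -12], "spin": 0.178, "fingers": -1},
  {"offset": [-4.5, 48.9, -10], "spin": 0.178, "fingers": -1},
])

```text
clock: 8.7
ee_pos: [0.507, 0.2679, 0.1168]
eef_rot: [[-0.995, 0.098, 0.003], [0.098, 0.995, 0.001], [-0.003, 0.002, -1.0]]
force: [0.8, -0.7, -1.1]
opening: 0.0096
finger_force: 39.2
```

```bash
python3 - <<'E'
from h import *
plan(.507,.265,.0175,-5.6)
E
```

```text
at [0.507  0.2679 0.1168] tool y 84.4 j6 33.5 t 8.7 -> offset [-0.01 -0.3   9.93] spin -0.0
```

Emit:
move_arm([
  {"offset": [0, 0, 4], "spin": 0, "fingers": -1},
  {"offset": [0, 0, 7.5], "spin": 0, "fingers": -1},
  {"offset": [0, 0, 7.5], "spin": 0, "fingers": -1},
])

```text
clock: 9.07
ee_pos: [0.5042, 0.2645, 0.0384]
eef_rot: [[-0.995, 0.097, -0.005], [0.097, 0.995, -0.003], [0.005, -0.003, -1.0]]
force: [-0.2, -0.3, -0.2]
opening: 0.0093
finger_force: 39.4
```

```bash
python3 - <<'E'
from h import *
plan(.507,.265,.0175,-5.6)
E
```

```text
at [0.5042 0.2645 0.0384] tool y 84.4 j6 33.3 t 9.075 -> offset [-0.28  0.08  2.09] spin 0.0
```

Emit:
move_arm([
  {"offset": [-0.15, 0.05, 1.5], "spin": 0, "fingers": -1},
  {"offset": [-0.15, 0.05, 2.05], "spin": 0, "fingers": -1},
  {"offset": [-0.15, 0.05, 2.05], "spin": 0, "fingers": -1},
  {"offset": [-0.15, 0.05, 2.05], "spin": 0, "fingers": 0.2},
  {"offset": [-0.15, 0.05, 2.05], "spin": 0, "fingers": 0.2},
  {"offset": [-0.15, 0.05, 1.7], "spin": 0, "fingers": 0.8},
  {"offset": [-0.15, 0.05, -4], "spin": 0, "fingers": 0.8},
  {"offset": [-2, 0, -7], "spin": 0, "fingers": 0.8},
  {"offset": [-8, -0.2, -7], "spin": 0, "fingers": 0.8},
  {"offset": [-11.1, -0.2, -7], "spin": 0, "fingers": 0.8},
])

```text
clock: 10.32
ee_pos: [0.6193, 0.2523, 0.112]
eef_rot: [[-0.995, 0.098, 0.003], [0.098, 0.995, 0.001], [-0.003, 0.001, -1.0]]
force: [0.4, 0.2, 0.5]
opening: 0.0773
finger_force: 0.0
```

```bash
python3 - <<'E'
from h import *
plan(.6155,.251,.0175,-5.9)
from workcell import optics
c=optics.read_camera("wrist");cv2.imwrite("pics/w3.png",c["image"]);np.savez("w3.npz",**c)
feet(c,(200,0,500,250))
E
```

```text
at [0.6193 0.2523 0.112 ] tool y 84.4 j6 27.8 t 10.325 -> offset [ 0.38 -0.18  9.45] spin 0.005
foot px [320.  58.] rect mm [511.1595 264.5312  77.8854  45.3025  -4.9455]
foot px [314. 194.] rect mm [614.7498 251.0033  83.1805  45.3979  -5.9282]
```

View pics/w3.png

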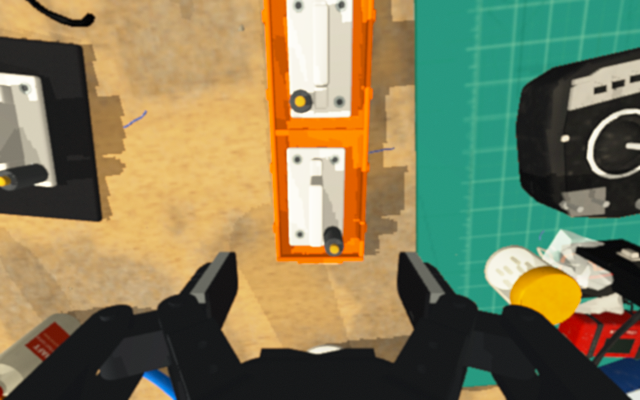

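The right-hand bracket is flat in the near orange compartment (320,55), and the left-hand one remains in the far compartment at (317,200).

Emit:
move_arm([
  {"offset": [0.2, -0.1, 4], "spin": 0, "fingers": 0.8},
  {"offset": [0.2, -0.1, 8], "spin": 0, "fingers": 0.8},
  {"offset": [0.2, -0.1, 9.3], "spin": 0, "fingers": 0.5},
  {"offset": [0.2, -0.1, 9.45], "spin": 0, "fingers": 0},
  {"offset": [0.2, -0.1, 9.45], "spin": 0, "fingers": -1},
  {"offset": [0.2, -0.1, 9.45], "spin": 0, "fingers": -1},
  {"offset": [0.2, -0.1, 9.45], "spin": 0, "fingers": -1},
  {"offset": [0.2, -0.1, 9.45], "spin": 0, "fingers": -1},
  {"offset": [0.2, -0.1, 9.45], "spin": 0, "fingers": -1},
  {"offset": [0.2, -0.1, 9.45], "spin": 0, "fingers": -1},
])

```text
clock: 11.62
ee_pos: [0.6155, 0.2522, 0.018]
eef_rot: [[-0.995, 0.098, 0.003], [0.098, 0.995, 0.001], [-0.002, 0.001, -1.0]]
force: [0.1, 0.6, 6.9]
opening: 0.0095
finger_force: 40.2
```

```bash
python3 - <<'E'
from h import *
plan(.497,-.226,.1,7.6)
E
```

```text
at [0.6155 0.2522 0.018 ] tool y 84.4 j6 27.9 t 11.625 -> offset [  7.11 -48.74  -8.28] spin -0.23
```

Emit:
move_arm([
  {"offset": [0, 0, -5], "spin": 0, "fingers": -1},
  {"offset": [1, -2, -10], "spin": 0, "fingers": -1},
  {"offset": [2.5, -7, -12], "spin": 0, "fingers": -1},
  {"offset": [3.5, -13, -12], "spin": -0.03, "fingers": -1},
  {"offset": [4.5, -19, -12], "spin": -0.07, "fingers": -1},
  {"offset": [5.5, -25, -12], "spin": -0.11, "fingers": -1},
  {"offset": [6.2, -31, -12], "spin": -0.15, "fingers": -1},
  {"offset": [6.8, -37, -12], "spin": -0.2, "fingers": -1},
  {"offset": [7.1, -43, -12], "spin": -0.23, "fingers": -1},
  {"offset": [7.1, -48.7, -10], "spin": -0.23, "fingers": -1},
])

```text
clock: 12.88
ee_pos: [0.4968, -0.2285, 0.1181]
eef_rot: [[-0.991, -0.132, 0.004], [-0.132, 0.991, -0.002], [-0.004, -0.002, -1.0]]
force: [1.3, 1.1, -1.5]
opening: 0.0095
finger_force: 39.2
```

Emit:
move_arm([
  {"offset": [0, 0, 4], "spin": 0, "fingers": -1},
  {"offset": [0, 0, 6.5], "spin": 0, "fingers": -1},
  {"offset": [0, 0, 7], "spin": 0, "fingers": -1},
])

```text
clock: 13.25
ee_pos: [0.4953, -0.2258, 0.0453]
eef_rot: [[-0.991, -0.131, -0.002], [-0.131, 0.991, 0.001], [0.002, 0.001, -1.0]]
force: [-0.6, -0.1, -0.0]
opening: 0.0094
finger_force: 39.3
```

```bash
python3 - <<'E'
from h import *
plan(.497,-.226,.018,7.6)
E
```

```text
at [ 0.4953 -0.2258  0.0453] tool y 97.5 j6 -32.1 t 13.25 -> offset [-0.17 -0.04  2.73] spin -0.001
```

Emit:
move_arm([
  {"offset": [-0.1, 0, 2], "spin": 0, "fingers": -1},
  {"offset": [-0.1, 0, 2.65], "spin": 0, "fingers": -1},
  {"offset": [-0.1, 0, 2.65], "spin": 0, "fingers": -1},
  {"offset": [-0.1, 0, 2.65], "spin": 0, "fingers": 0.2},
  {"offset": [-0.1, 0, 2.65], "spin": 0, "fingers": 0.2},
  {"offset": [-0.1, 0, 2.3], "spin": 0, "fingers": 0.8},
  {"offset": [-0.1, 0, -3.4], "spin": 0, "fingers": 0.8},
  {"offset": [-2, 0, -6.5], "spin": 0, "fingers": 0.8},
  {"offset": [-8, 0, -6.5], "spin": 0, "fingers": 0.8},
  {"offset": [-10.9, 0, -6.5], "spin": 0, "fingers": 0.8},
])

```text
clock: 14.5
ee_pos: [0.6071, -0.2115, 0.1125]
eef_rot: [[-0.991, -0.132, 0.003], [-0.132, 0.991, -0.001], [-0.003, -0.001, -1.0]]
force: [-1.4, -0.6, -0.7]
opening: 0.0768
finger_force: 0.0
```

```bash
python3 - <<'E'
from h import *
plan(.604,-.2115,.0175,6.7)
from workcell import optics
c=optics.read_camera("wrist");cv2.imwrite("pics/w4.png",c["image"]);np.savez("w4.npz",**c)
feet(c,(200,0,500,250))
E
```

```text
at [ 0.6071 -0.2115  0.1125] tool y 97.6 j6 -26.8 t 14.5 -> offset [0.34 0.05 9.5 ] spin 0.016
foot px [318.  61.] rect mm [ 499.9221 -225.8505   79.003    46.2898    7.5687]
foot px [319. 197.] rect mm [ 603.9689 -210.8439   84.7618   45.9416    6.3851]
```

View pics/w4.png

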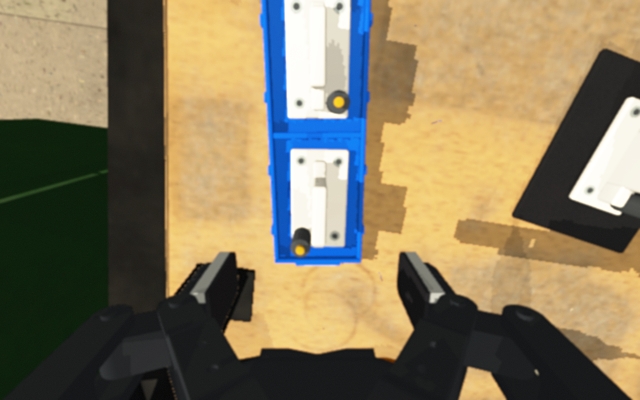

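The left-hand bracket is flat in the near blue compartment (318,60), and the right-hand one is still in the far compartment (319,200). Next I grip that one.

Emit:
move_arm([
  {"offset": [0.15, 0.05, 4], "spin": 0.01, "fingers": 0.8},
  {"offset": [0.15, 0.05, 8], "spin": 0.01, "fingers": 0.8},
  {"offset": [0.15, 0.05, 9.3], "spin": 0.01, "fingers": 0.5},
  {"offset": [0.15, 0.05, 9.5], "spin": 0.01, "fingers": 0},
  {"offset": [0.15, 0.05, 9.5], "spin": 0.01, "fingers": -1},
  {"offset": [0.15, 0.05, 9.5], "spin": 0.01, "fingers": -1},
  {"offset": [0.15, 0.05, 9.5], "spin": 0.01, "fingers": -1},
  {"offset": [0.15, 0.05, 9.5], "spin": 0.01, "fingers": -1},
  {"offset": [0.15, 0.05, 9.5], "spin": 0.01, "fingers": -1},
  {"offset": [0.15, 0.05, 9.5], "spin": 0.01, "fingers": -1},
])

```text
clock: 15.8
ee_pos: [0.6038, -0.2117, 0.0179]
eef_rot: [[-0.993, -0.122, 0.002], [-0.122, 0.993, -0.001], [-0.002, -0.001, -1.0]]
force: [0.4, 0.0, 6.7]
opening: 0.0095
finger_force: 40.5
```

```bash
python3 - <<'E'
from h import *
plan(.6145,.2535,.1,-5.6)
E
```

```text
at [ 0.6038 -0.2117  0.0179] tool y 97.0 j6 -26.3 t 15.8 -> offset [-6.75 46.03 -8.25] spin 0.22
```

Emit:
move_arm([
  {"offset": [0, 0, -5], "spin": 0, "fingers": -1},
  {"offset": [1, 2, -10], "spin": 0, "fingers": -1},
  {"offset": [2, 7, -12], "spin": 0, "fingers": -1},
  {"offset": [2, 13, -12], "spin": 0.03, "fingers": -1},
  {"offset": [2, 19, -12], "spin": 0.07, "fingers": -1},
  {"offset": [1, 25, -12], "spin": 0.11, "fingers": -1},
  {"offset": [-1, 31, -12], "spin": 0.16, "fingers": -1},
  {"offset": [-3, 36.5, -12], "spin": 0.2, "fingers": -1},
  {"offset": [-5, 42, -12], "spin": 0.22, "fingers": -1},
  {"offset": [-6.75, 46, -10], "spin": 0.22, "fingers": -1},
])

```text
clock: 17.05
ee_pos: [0.6149, 0.2566, 0.118]
eef_rot: [[-0.995, 0.096, 0.004], [0.097, 0.995, 0.002], [-0.003, 0.002, -1.0]]
force: [0.7, -0.3, -1.2]
opening: 0.0095
finger_force: 39.4
```

Emit:
move_arm([
  {"offset": [0, 0, 4], "spin": 0, "fingers": -1},
  {"offset": [0, 0, 6.5], "spin": 0, "fingers": -1},
  {"offset": [0, 0, 7], "spin": 0, "fingers": -1},
])

```text
clock: 17.42
ee_pos: [0.6125, 0.2532, 0.0447]
eef_rot: [[-0.995, 0.097, -0.003], [0.097, 0.995, -0.001], [0.003, -0.002, -1.0]]
force: [-0.7, -0.4, -0.9]
opening: 0.0097
finger_force: 39.4
```

```bash
python3 - <<'E'
from h import *
plan(.6145,.2535,.018,-5.6)
E
```

```text
at [0.6125 0.2532 0.0447] tool y 84.4 j6 28.0 t 17.425 -> offset [-0.2   0.06  2.67] spin 0.0
```

Emit:
move_arm([
  {"offset": [-0.1, 0, 2], "spin": 0, "fingers": -1},
  {"offset": [-0.1, 0, 2.6], "spin": 0, "fingers": -1},
  {"offset": [-0.1, 0, 2.6], "spin": 0, "fingers": -1},
  {"offset": [-0.1, 0, 2.6], "spin": 0, "fingers": 0.2},
  {"offset": [-0.1, 0, 2.6], "spin": 0, "fingers": 0.2},
  {"offset": [-0.1, 0, 2.3], "spin": 0, "fingers": 0.8},
  {"offset": [0, 0, -3.4], "spin": 0, "fingers": 0.8},
  {"offset": [0, 0, -9], "spin": 0, "fingers": 0.8},
])

```text
clock: 18.42
ee_pos: [0.6133, 0.2534, 0.1376]
eef_rot: [[-0.995, 0.098, -0.001], [0.098, 0.995, -0.0], [0.001, -0.001, -1.0]]
force: [-0.4, 1.5, -0.1]
opening: 0.0769
finger_force: 0.0
```

Emit:
move_arm([
  {"offset": [1.2, -6, 0], "spin": 0.05, "fingers": 0.8},
  {"offset": [2.4, -12, 0], "spin": 0.094, "fingers": 0.8},
  {"offset": [3.6, -18, 1], "spin": 0.094, "fingers": 0.8},
  {"offset": [5.3, -23.4, 1], "spin": 0.094, "fingers": 0.8},
  {"offset": [5.3, -23.4, 1], "spin": 0.094, "fingers": 0.8},
  {"offset": [5.3, -23.4, 1], "spin": 0.094, "fingers": 0.8},
])

```text
clock: 19.18
ee_pos: [0.5387, 0.0258, 0.1269]
eef_rot: [[-0.982, 0.191, 0.001], [0.191, 0.982, 0.0], [-0.001, 0.001, -1.0]]
force: [0.1, 1.1, -0.0]
opening: 0.0769
finger_force: 0.0
```

```bash
python3 - <<'E'
from h import *
from workcell import optics
c=optics.read_camera("wrist");cv2.imwrite("pics/w5.png",c["image"]);np.savez("w5.npz",**c)
feet(c,(200,0,500,250),.012)
plan(.5385,.0255,.0195,-11)
E
```

```text
foot px [316. 195.] rect mm [537.6094  24.9118  83.8169  46.6949 -11.0575]
at [0.5388 0.0264 0.1268] tool y 79.0 j6 13.8 t 19.225 -> offset [ 0.03 -0.1  10.73] spin 0.001
```

View pics/w5.png

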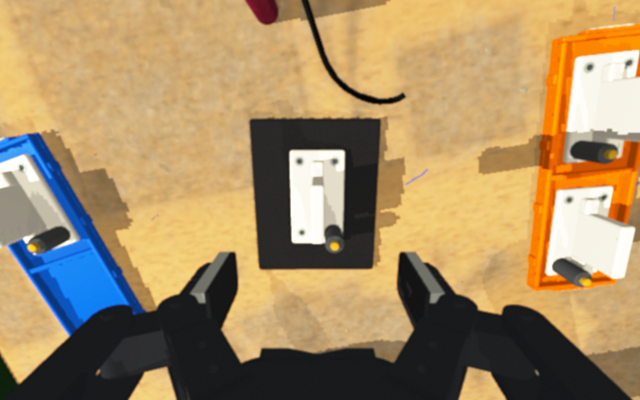

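The parked bracket is on the pad at (317,195), both right-hand brackets lie flat in the orange tray at right, and the far blue compartment at (85,290) is empty. Next I grip the parked bracket.

Emit:
move_arm([
  {"offset": [0.1, -0.05, 5], "spin": 0, "fingers": 0.8},
  {"offset": [0.1, -0.05, 9], "spin": 0, "fingers": 0.8},
  {"offset": [0.1, -0.05, 10.5], "spin": 0, "fingers": 0.5},
  {"offset": [0.1, -0.05, 10.7], "spin": 0, "fingers": 0},
  {"offset": [0.1, -0.05, 10.7], "spin": 0, "fingers": -1},
  {"offset": [0.1, -0.05, 10.7], "spin": 0, "fingers": -1},
  {"offset": [0.1, -0.05, 10.7], "spin": 0, "fingers": -1},
  {"offset": [0.1, -0.05, 10.7], "spin": 0, "fingers": -1},
  {"offset": [0.1, -0.05, 10.7], "spin": 0, "fingers": -1},
  {"offset": [0.1, -0.05, 10.7], "spin": 0, "fingers": -1},
])

```text
clock: 20.48
ee_pos: [0.5381, 0.0256, 0.0206]
eef_rot: [[-0.982, 0.191, 0.003], [0.191, 0.982, 0.0], [-0.003, 0.001, -1.0]]
force: [-0.5, 1.5, 6.3]
opening: 0.0093
finger_force: 40.4
```

```bash
python3 - <<'E'
from h import *
plan(.604,-.212,.1,7.6)
E
```

```text
at [0.5381 0.0256 0.0206] tool y 79.0 j6 13.7 t 20.475 -> offset [-11.02 -22.06  -7.93] spin -0.325
```

Emit:
move_arm([
  {"offset": [0, 0, -5], "spin": 0, "fingers": -1},
  {"offset": [0, -2, -10], "spin": 0, "fingers": -1},
  {"offset": [-1.5, -7, -11], "spin": -0.1, "fingers": -1},
  {"offset": [-4, -12.5, -11], "spin": -0.2, "fingers": -1},
  {"offset": [-7, -17.5, -11], "spin": -0.325, "fingers": -1},
  {"offset": [-11, -22, -9], "spin": -0.325, "fingers": -1},
  {"offset": [-11, -22, -6], "spin": -0.325, "fingers": -1},
  {"offset": [-11, -22, -3], "spin": -0.325, "fingers": -1},
  {"offset": [-11, -22, -2.5], "spin": -0.325, "fingers": -1},
])

```text
clock: 21.6
ee_pos: [0.6016, -0.2113, 0.0426]
eef_rot: [[-0.991, -0.132, -0.003], [-0.132, 0.991, 0.001], [0.003, 0.002, -1.0]]
force: [-0.3, 0.8, -0.6]
opening: 0.0095
finger_force: 39.4
```

```bash
python3 - <<'E'
from h import *
plan(.604,-.212,.019,7.6)
E
```

```text
at [ 0.6016 -0.2113  0.0426] tool y 97.6 j6 -27.0 t 21.6 -> offset [-0.24 -0.1   2.36] spin 0.0
```

Emit:
move_arm([
  {"offset": [-0.15, -0.05, 1.8], "spin": 0, "fingers": -1},
  {"offset": [-0.15, -0.05, 2.35], "spin": 0, "fingers": -1},
  {"offset": [-0.15, -0.05, 2.4], "spin": 0, "fingers": -1},
  {"offset": [-0.15, -0.05, 2.4], "spin": 0, "fingers": 0.2},
  {"offset": [-0.15, -0.05, 2.4], "spin": 0, "fingers": 0.2},
  {"offset": [-0.15, -0.05, 2], "spin": 0, "fingers": 0.8},
  {"offset": [0, 0, -4], "spin": 0, "fingers": 0.8},
  {"offset": [0, 0, -10], "spin": 0, "fingers": 0.8},
  {"offset": [4, 1, -16], "spin": 0, "fingers": 0.8},
  {"offset": [9, 4, -20], "spin": 0, "fingers": 0.8},
])

```text
clock: 22.85
ee_pos: [0.5218, -0.1895, 0.2362]
eef_rot: [[-0.991, -0.132, 0.003], [-0.132, 0.991, -0.001], [-0.003, -0.002, -1.0]]
force: [0.1, 0.1, 0.0]
opening: 0.0769
finger_force: 0.0
```

Emit:
move_arm([
  {"offset": [3, 6, -4], "spin": 0, "fingers": 0.8},
  {"offset": [6, 12, -6], "spin": 0, "fingers": 0.8},
  {"offset": [6, 18, -6], "spin": 0, "fingers": 0.8},
  {"offset": [6, 24, -6], "spin": 0, "fingers": 0.8},
  {"offset": [6, 24, -6], "spin": 0, "fingers": 0.8},
  {"offset": [6, 24, -6], "spin": 0, "fingers": 0.8},
])

```text
clock: 23.6
ee_pos: [0.4303, 0.0415, 0.294]
eef_rot: [[-0.991, -0.135, 0.001], [-0.135, 0.991, -0.0], [-0.001, -0.0, -1.0]]
force: [-0.2, 0.1, -0.4]
opening: 0.0772
finger_force: 0.0
```

```bash
python3 - <<'E'
from h import *
from workcell import optics
c=optics.read_camera("wrist");cv2.imwrite("pics/w6.png",c["image"]);np.savez("w6.npz",**c)
c=optics.read_camera("side");cv2.imwrite("pics/s6.png",cv2.resize(c["image"][130:300,200:450],None,fx=3,fy=3))
E
```

```text
(no output)
```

View pics/w6.png

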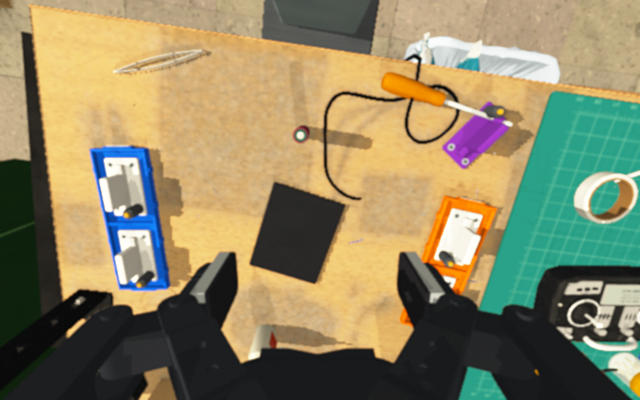

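View pics/s6.png

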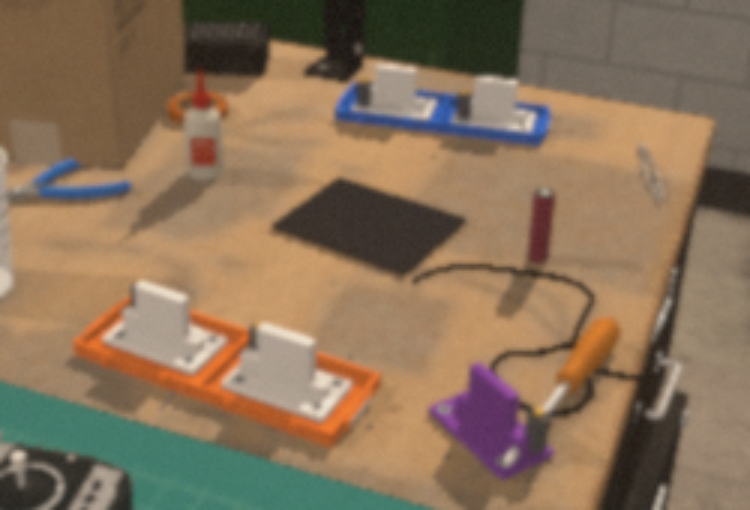

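Both views show all four brackets flat in the right trays: left-hand at wrist (122,195) and (136,255) in blue, right-hand at side crop (165,330) and (285,370) in orange. The pad is empty, and the glue bottle and red cell are still upright.

```bash
python3 -c "
from workcell import workorder
print(workorder.finish_job())"
```

```text
the job is handed in; nothing more can be done
None
```

The job is handed in: in the last pictures both left-hand brackets lie flat and lengthwise in the blue tray and both right-hand ones in the orange tray, the glue bottle and red cell are still standing, and it took about 24 s of the 101 s.

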